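# Weigh the elephant charm: release and re-arrest the beam

## Task

Two beam balances stand on the charm dealer's table; only one has something in its pan, a little elephant. On that balance, swing the arrest lever all the way over so that the beam is free and the pan sinks, leave it free for two or three seconds, then swing the lever fully back so that the beam is held level again. The elephant must still be standing in its pan at the end.

Things in the scene. Friction and masses are not known exactly. Their poses are not given: they have to be found in the camera images.
- balance: The loaded balance, fixed: origin on the table below the beam pivot, z up, y along the beam to the pan, -x its front with the lever. Base 120 mm wide, x -0.165 to 0.055. Pan (92 mm across) at y 0.11, rim 186 mm up; 44 mm counterpoise at y -0.11; beam 170 mm up, pointer to 220 mm. Behind the lever, from x -0.12, a 50 mm high housing. A like one with an empty pan stands beside it, on either side.
- arrest_lever (a joint): Steel rod lever, 10 mm thick, 26 mm black ball knob at its end, on the front. 0 (beam arrested): leans 0.5 rad to the pan side; 1.0 (free): 0.5 rad to the other; stops at both ends. At q the knob's centre is at x -0.13, y 0.085 sin(0.5-q), z 0.035 + 0.085 cos(0.5-q) in the balance's frame. Moves with about 1 N at the knob, pushed or held; stays where left.
- beam (a joint): Tilt of the beam, rad: 0 level, negative with the pan down, stops at +-0.15. With the lever at 0 two posts hold it level; they sink as the lever turns. From about 0.75 rad of lever the beam is quite free and the loaded pan rests at -0.15. Turning the lever back lifts it level again.
- elephant_center (a point): Centre of a small loose terracotta elephant on a wooden plinth, 28 x 44 mm and 44 mm tall, about 100 g, standing in the pan of the balance to use; its z is up. It is not handled.

How it is judged:
By the outcome, as a careful person would: the job done as asked, in the order asked, and still so for the second after the job is handed in, with the robot touching nothing.
It also fails if it takes over 48 s, if anything falls off the work surface, if the arm or the gripper's body presses on something with over 40 N, if the wrist force passes 120 N, or if a joint passes its speed limit or range.

## Robot

A 6-joint arm with a two-finger parallel gripper is mounted at the origin on the work surface. World frame = base frame: x ahead of the robot, y to its left, z up, the work surface at z = 0. Lengths are in m, angles in rad, forces in N, time in s.
With the tool pointing down it reaches from about 0.3 to 0.875 m from the base axis. Payload 6.4 kg.
Tool frame: the origin (TCP) lies midway between the tips of the shut fingers; the grasp point (between the pads) lies 19 mm behind it (ctrl.pinch_z is the distance from the TCP to the grasp point, in m); z points along the fingers, y is the line along which they close (so a half turn about z gives the same grasp; the last joint's range is limited). The gripper opens to 85 mm and grips with 20 to 120 N. Pads are 22 mm wide; open, the fingers measure 114 mm over their backs; the gripper's body (76 mm by 85 mm) begins 54 mm behind the grasp point. The pads swing forward as they close: fully open they stand 13 mm farther back than shut.
Start: joints at [1.084, 0.181, 1.607, -0, 1.354, -0.206], TCP at [0.159, 0.552, 0.231] pointing down, gripper open.
Joint ranges: [-2.99, 2.99], [-0.89, 2.07], [0.3, 2.58], [-1.14, 4.28], [0, 2.63], [-3.12, 3.12]. Speed limits (rad/s): [2.57, 2.57, 3.01, 3.14, 3.14, 3.14].

## Interface

Orientations are given as a unit quaternion [w, x, y, z].
In Python, from bench import ctrl gives the robot as it stands.
- The arm moves only by the tool apply_moves, never from a script. Its argument "moves" is a list of rows, each an object with "jaw": the opening, from 0 (shut) to 1 (fully open); "offset": the shift along the tool's x, y, z in mm, a list of three; "rot": the turn, a rotation vector about the tool's x, y, z in degrees, a list of three. In form: [{"jaw": jaw, "offset": [dx, dy, dz], "rot": [ax, ay, az]}, ...]. A call has exactly 5 rows; each row shifts and turns the commanded pose from where the row before left it, along the tool's axes as they then stand; what a row does not reach is not made up. A row lasts 1/8 s, in which the tool goes at most 62.5 mm and 10.7 degrees, less where a joint would pass 70% of its speed; a pose out of reach is approached as far as the arm can. A call is refused whole if a number of a shift passes 62.5 or a number of a turn 10.7, either way. A call with a gripper value outside its range is refused whole. The fingers move at their own pace and stop on an object; the grip force is fixed at half the most. Time passes only in rows, so rows that do not move let the fingers close, or fill a call up. It gives the time, the measured TCP pose, the force, the opening and the grip force at its end, in the units of the state.
- ctrl.get_obs(): the state, without advancing time (a new reading comes with each control period).
- ctrl.camera(name): name is "side" or "top" or "wrist"; returns (picture, depth): 384x512x3 uint8, red, green, blue; 384x512 float32, m along the optical axis (not along the pixel's ray), 0 where there is no reading.
- ctrl.camera_params(name): a dict with "K" (3x3 intrinsics, pixels), "cam_to_world" (4x4, takes a point from camera to world coordinates); the wrist camera has in their place "mount" (4x4, takes a point from camera to tool coordinates, whose origin is the TCP and whose axes are the flange's). Camera axes: x right, y down, z forward; pixel columns grow to the right and rows downward; lengths in m; the calibration is good to about 2 mm. A picture is of the moment at which its call begins: read the wrist's pose just before it. camera_params takes no time and is no camera call.
- ctrl.hand_in(): hands the job in; it is judged then, once.
Trained networks look in the newest picture that a camera, given by its name, has taken for a name from the list of things; names that differ only in an ending like _2 or _b are one class to them, and where a whole thing is asked for, a point or a joint stands for the part that bears it (a point fixed in the world has none). Each returns a list of dicts, best first, with "score" (0 to 1); they miss things now and then, are a little off and sometimes report something else, mostly with a low value. They report only what shows in the picture. A call takes as long as a camera call.
- ctrl.outline_of(camera, target): "region" (384x512 bool, what is visible of it) and "position" ([column, row] in pixels, amid what is visible of it).
The state is a dict: "time_s": time; "q": joint angles; "dq": joint speeds; "joint_efforts": joint torques, N m; "eef_pos": TCP position; "eef_rot": TCP orientation; "wrist_force": force on the tool from outside, world axes, zero at the start; "torque": the same for the moment, N m; "opening": opening from 0.0 (shut) to 1.0 (fully open); "grasp_force": force on a finger pad.
Only numpy, scipy, OpenCV 4.12 (cv2) and the standard library are available. Lean on these libraries where they do the work, as an engineer would, in place of code of your own. Each camera call takes 0.05 s, during which the arm holds its last target. There are 200 camera calls.

## Working session

There is one attempt and no reset: what is moved stays moved. The work goes in short steps, Python scripts to look and compute and a tool call to move; the robot and the scene stay as the last step left them, time stands still between calls to the robot, and variables do not carry over. Pictures are saved under pics/ and viewed, at most 10 in all, crops included, and the job is handed in when it is done.

Besides the shell and the picture viewer there is one more tool, called in YAML: its name, and indented under it one key for each argument. apply_moves: Moves the arm, as the interface text tells. Its arguments: {"type":"object","properties":{"moves":{"type":"array"}},"required":["moves"]}

```bash
mkdir -p pics; cat > h.py <<'E'
import numpy as np, cv2
from bench import ctrl
def pts(cam,d,mask=None):
    p=ctrl.camera_params(cam);K=p["K"];T=np.array(p["cam_to_world"])
    m=(d>0) if mask is None else (d>0)&mask
    v,u=np.nonzero(m);z=d[v,u]
    P=np.c_[(u-K[0][2])*z/K[0][0],(v-K[1][2])*z/K[1][1],z,np.ones(len(z))]
    return (P@T.T)[:,:3]
E
python3 - <<'E'
from h import *
ims=[]
for c in("top","side"):
    im,d=ctrl.camera(c)
    im=im.copy()
    for t in("balance","arrest_lever","elephant_center"):
        for o in ctrl.outline_of(c,t)[:3]:
            P=pts(c,d,o["region"])
            print(c,t,round(o["score"],2),np.round(o["position"]),len(P),np.round(np.median(P,0),3) if len(P) else 0,np.round(P.min(0),3),np.round(P.max(0),3))
            cv2.circle(im,tuple(int(x) for x in o["position"]),3,(255,0,0),-1)
    ims.append(im)
    cv2.imwrite(f"pics/{c}.png",im[:,:,::-1])
s=ctrl.get_obs();print(s["time_s"],s["eef_pos"],s["eef_rot"])
E
```

```text
top balance 0.71 [327. 175.] 3997 [ 0.642 -0.198  0.016] [ 0.496 -0.409 -0.006] [ 0.772 -0.057  0.222]
top elephant_center 0.7 [300. 155.] 235 [ 0.664 -0.097  0.214] [ 0.654 -0.124  0.175] [ 0.69  -0.075  0.225]
top elephant_center 0.45 [326. 174.] 3908 [ 0.642 -0.198  0.017] [ 0.498 -0.413 -0.005] [ 0.771 -0.057  0.222]
side balance 0.8 [275. 150.] 3233 [ 0.642 -0.192  0.017] [ 0.496 -0.589 -0.002] [ 0.776 -0.053  0.199]
side arrest_lever 0.43 [304. 153.] 141 [ 0.533 -0.177  0.08 ] [ 0.524 -0.291  0.   ] [ 0.562 -0.147  0.127]
side elephant_center 0.69 [247. 128.] 261 [ 0.663 -0.089  0.205] [ 0.653 -0.127  0.179] [ 0.687 -0.071  0.226]
0.4 [0.15933084 0.5524138  0.23118841] [-2.22074971e-05  1.39955613e-01  9.90157771e-01 -1.17707501e-04]
```

View pics/top.png

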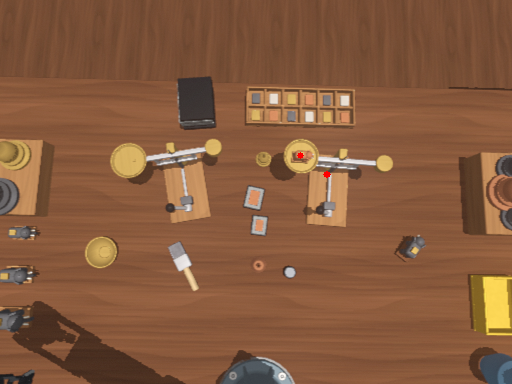

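View pics/side.png

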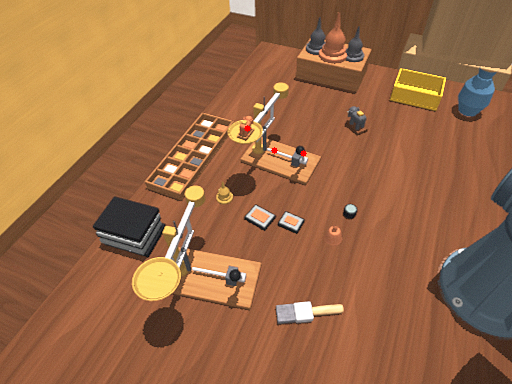

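```bash
python3 - <<'E'
from h import *
im,d=ctrl.camera("top")
P=pts("top",d,np.ones_like(d,bool))
v,u=np.nonzero(d>0)
L=(u>285)&(u<400)&(v>135)&(v<232)
Q=P[L]
B=Q[(Q[:,2]>0.008)&(Q[:,2]<0.03)]
r=cv2.minAreaRect(B[:,:2].astype(np.float32)*1000);print("base",len(B),r,cv2.boxPoints(r))
rim=Q[(Q[:,2]>0.165)&(Q[:,2]<0.2)]
pan=rim[rim[:,1]>-0.145]; print("pan",pan.min(0),pan.max(0)); 
cp=Q[(Q[:,1]<-0.26)&(Q[:,2]>0.1)];print("cp",len(cp),cp.min(0),cp.max(0))
im2=im
for c in("top","side"):
    im,d=ctrl.camera(c);T=pts(c,d); v,u=np.nonzero(d>0)
    dark=(im[v,u].max(1)<60)
    k=dark&(T[:,0]>.48)&(T[:,0]<.6)&(T[:,1]>-.3)&(T[:,1]<-.1)&(T[:,2]>.08)&(T[:,2]<.15)
    print(c,"knob",k.sum(),T[k].mean(0) if k.any() else 0,T[k].min(0) if k.any() else 0,T[k].max(0) if k.any() else 0)
    a=im[130:235,280:400] if c=="top" else im[90:185,225:330]
    cv2.imwrite(f"pics/c_{c}.png",cv2.resize(a,None,fx=5,fy=5,interpolation=cv2.INTER_CUBIC)[:,:,::-1])
E
python3 -c "
import cv2,numpy as np
a=cv2.imread('pics/c_top.png');b=cv2.imread('pics/c_side.png')
a=cv2.resize(a,(400,350));b=cv2.resize(b,(400,350));cv2.imwrite('pics/c.png',np.hstack([a,b]))"
```

```text
base 1973 ((610.2294921875, -206.58004760742188), (120.3213119506836, 220.37753295898438), 86.22756958007812) [[ 496.3213  -259.3606 ]
 [ 716.2213  -273.8601 ]
 [ 724.1377  -153.7995 ]
 [ 504.23767 -139.29999]]
pan [ 0.62786296 -0.14448591  0.17324948] [ 0.71679828 -0.06005412  0.19997418]
cp 335 [ 0.63598946 -0.34140525  0.10257554] [ 0.67899977 -0.26006421  0.18685331]
top knob 0 0 0 0
side knob 48 [ 0.53550509 -0.15440674  0.11585933] [ 0.52568475 -0.16393281  0.10517052] [ 0.54638329 -0.14979104  0.12520176]
```

View pics/c.png

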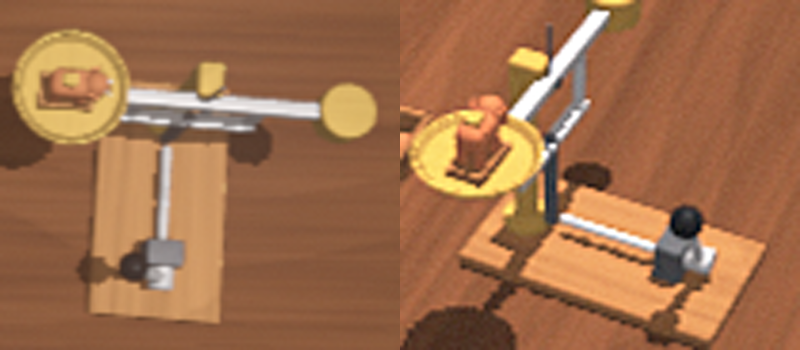

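apply_moves:
  moves:
    - {"jaw": 0.6, "offset": [-20, -40, 0], "rot": [0, 0, -6.2]}
    - {"jaw": 0.6, "offset": [-20, -45, 0], "rot": [0, 0, -6.1]}
    - {"jaw": 0.6, "offset": [-28, -45, 0], "rot": [0, 0, 0]}
    - {"jaw": 0.6, "offset": [-28, -45, 0], "rot": [0, 0, 0]}
    - {"jaw": 0.6, "offset": [-28, -45, 0], "rot": [0, 0, 0]}

```text
time_s: 1.18
eef_pos: [0.2548, 0.3192, 0.2316]
eef_rot: [0.0, 0.033, 0.999, 0.0]
wrist_force: [0.8, 0.7, 1.2]
opening: 0.605
grasp_force: 0.0
```

apply_moves:
  moves:
    - {"jaw": 0.6, "offset": [-28, -45, 0], "rot": [0, 0, 0]}
    - {"jaw": 0.6, "offset": [-28, -45, 0], "rot": [0, 0, 0]}
    - {"jaw": 0.6, "offset": [-28, -45, 0], "rot": [0, 0, 0]}
    - {"jaw": 0.6, "offset": [-28, -45, 0], "rot": [0, 0, 0]}
    - {"jaw": 0.6, "offset": [-28, -45, 0], "rot": [0, 0, 0]}

```text
time_s: 1.8
eef_pos: [0.3799, 0.0851, 0.2317]
eef_rot: [0.001, 0.033, 0.999, 0.0]
wrist_force: [1.0, -0.3, 0.7]
opening: 0.602
grasp_force: 0.0
```

apply_moves:
  moves:
    - {"jaw": 0.6, "offset": [-33, -45, 0], "rot": [0, 0, 0]}
    - {"jaw": 0.6, "offset": [-33, -45, 0], "rot": [0, 0, 0]}
    - {"jaw": 0.6, "offset": [-33, -45, 0], "rot": [0, 0, 0]}
    - {"jaw": 0.6, "offset": [-33, -45, 0], "rot": [0, 0, 0]}
    - {"jaw": 0.6, "offset": [-33, -45, 0], "rot": [0, 0, 0]}

```text
time_s: 2.42
eef_pos: [0.5298, -0.1505, 0.2314]
eef_rot: [0.0, 0.033, 0.999, -0.0]
wrist_force: [1.2, -0.5, 0.7]
opening: 0.6
grasp_force: 0.0
```

```bash
cat > look.py <<'E'
from h import *
import sys
from scipy.spatial.transform import Rotation as R
s=ctrl.get_obs();im,d=ctrl.camera("wrist");p=ctrl.camera_params("wrist");K=p["K"]
w,x,y,z=s["eef_rot"];T=np.eye(4);T[:3,:3]=R.from_quat([x,y,z,w]).as_matrix();T[:3,3]=s["eef_pos"];T=T@np.array(p["mount"])
v,u=np.nonzero(d>0);Z=d[v,u]
P=(np.c_[(u-K[0][2])*Z/K[0][0],(v-K[1][2])*Z/K[1][1],Z,np.ones(len(Z))]@T.T)[:,:3]
dark=im[v,u].max(1)<70
k=dark&(abs(P[:,0]-.538)<.05)&(abs(P[:,1]+.19)<.09)&(P[:,2]>.085)&(P[:,2]<.135)
print(s["time_s"],np.round(s["eef_pos"],4),np.round(s["wrist_force"],1))
if k.any():print("knob",k.sum(),P[k].mean(0),P[k].min(0),P[k].max(0),u[k].mean(),v[k].mean())
cv2.imwrite(f"pics/{sys.argv[1]}.png",im[:,:,::-1])
E
python3 look.py w1
```

```text
2.425 [ 0.5298 -0.1505  0.2314] [ 1.2 -0.5  0.7]
```

View pics/w1.png

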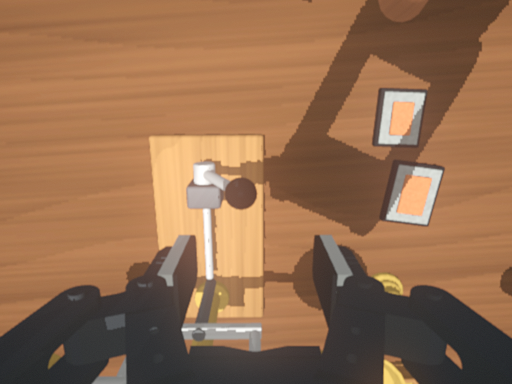

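```bash
sed -i 's/max(1)<70/max(1)<100/' look.py; cat >> look.py <<'E'
k=(abs(P[:,0]-.538)<.06)&(abs(P[:,1]+.19)<.1)&(P[:,2]>.1)&(P[:,2]<.135)
if k.any():print("hi",k.sum(),P[k].mean(0),P[k].min(0),P[k].max(0),u[k].mean(),v[k].mean())
E
python3 look.py w2
```

```text
2.475 [ 0.5324 -0.1563  0.231 ] [-1.8 -4.3  1.5]
knob 19 [ 0.53662039 -0.15322088  0.11649478] [ 0.531709   -0.15423386  0.11434858] [ 0.54171666 -0.15228763  0.1187131 ] 261.8421052631579 188.78947368421052
hi 838 [ 0.53582272 -0.16381864  0.11908435] [ 0.52525762 -0.1767004   0.10793023] [ 0.54996074 -0.15143566  0.12443485] 248.02028639618138 189.60262529832934
```

apply_moves:
  moves:
    - {"jaw": 0.6, "offset": [-2, -5, 30], "rot": [0, 0, 0]}
    - {"jaw": 0.6, "offset": [0, 0, 35], "rot": [0, 0, 0]}
    - {"jaw": 0.6, "offset": [0, 0, 35], "rot": [0, 0, 0]}
    - {"jaw": 0.6, "offset": [0, 0, 22], "rot": [0, 0, 0]}
    - {"jaw": 0.6, "offset": [0, 0, 17], "rot": [0, 0, 0]}

```text
time_s: 3.15
eef_pos: [0.5301, -0.153, 0.0913]
eef_rot: [-0.0, 0.033, 0.999, 0.0]
wrist_force: [-0.1, -0.2, 1.0]
opening: 0.6
grasp_force: 0.0
```

```bash
python3 look.py w3
```

```text
3.15 [ 0.5301 -0.153   0.0913] [-0.1 -0.2  1. ]
knob 5692 [ 0.5309945  -0.15553482  0.11907164] [ 0.5180213  -0.18338204  0.0948766 ] [ 0.54586574 -0.11546248  0.13496625] 253.29321855235418 283.46187631763877
hi 8047 [ 0.52915435 -0.15842923  0.11913872] [ 0.51665157 -0.19409928  0.10003307] [ 0.54872445 -0.11546248  0.13496625] 245.37790480924568 279.5405741270039
```

View pics/w3.png

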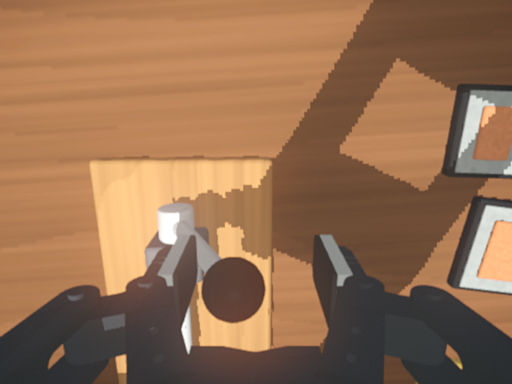

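apply_moves:
  moves:
    - {"jaw": 0.6, "offset": [-6, -10, 0], "rot": [0, 0, 0]}
    - {"jaw": 0.6, "offset": [0, -8, 0], "rot": [0, 0, 0]}
    - {"jaw": 0.6, "offset": [0, -6, 0], "rot": [0, 0, 0]}
    - {"jaw": 0.6, "offset": [0, -6, 0], "rot": [0, 0, 0]}
    - {"jaw": 0.6, "offset": [0, -6, -2], "rot": [0, 0, 0]}

```text
time_s: 3.82
eef_pos: [0.5342, -0.1904, 0.0945]
eef_rot: [0.0, 0.033, 0.999, 0.0]
wrist_force: [0.3, 2.9, 2.1]
opening: 0.599
grasp_force: 1.0
```

apply_moves:
  moves:
    - {"jaw": 0.6, "offset": [0, -6, -2], "rot": [0, 0, 0]}
    - {"jaw": 0.6, "offset": [0, -6, -2], "rot": [0, 0, 0]}
    - {"jaw": 0.6, "offset": [0, -6, -2], "rot": [0, 0, 0]}
    - {"jaw": 0.6, "offset": [0, -6, -1], "rot": [0, 0, 0]}
    - {"jaw": 0.6, "offset": [0, -6, 0], "rot": [0, 0, 0]}

```text
time_s: 4.45
eef_pos: [0.5322, -0.2205, 0.1014]
eef_rot: [0.0, 0.033, 0.999, -0.0]
wrist_force: [0.0, 0.6, 0.6]
opening: 0.606
grasp_force: 0.6
```

apply_moves:
  moves:
    - {"jaw": 0.6, "offset": [0, -6, 1], "rot": [0, 0, 0]}
    - {"jaw": 0.6, "offset": [0, -6, 2], "rot": [0, 0, 0]}
    - {"jaw": 0.6, "offset": [0, -6, 2], "rot": [0, 0, 0]}
    - {"jaw": 0.6, "offset": [0, -6, 2], "rot": [0, 0, 0]}
    - {"jaw": 0.6, "offset": [0, -6, 2], "rot": [0, 0, 0]}

```text
time_s: 5.08
eef_pos: [0.5301, -0.2503, 0.0921]
eef_rot: [-0.0, 0.033, 0.999, 0.0]
wrist_force: [-0.5, 1.2, -0.6]
opening: 0.6
grasp_force: 0.5
```

apply_moves:
  moves:
    - {"jaw": 0.6, "offset": [0, -3, 0], "rot": [0, 0, 0]}
    - {"jaw": 0.6, "offset": [0, -3, 0], "rot": [0, 0, 0]}
    - {"jaw": 0.6, "offset": [0, -2, 0], "rot": [0, 0, 0]}
    - {"jaw": 0.6, "offset": [0, 0, 0], "rot": [0, 0, 0]}
    - {"jaw": 0.6, "offset": [0, 0, 0], "rot": [0, 0, 0]}

```text
time_s: 5.7
eef_pos: [0.5297, -0.2555, 0.0918]
eef_rot: [-0.0, 0.033, 0.999, 0.002]
wrist_force: [1.8, 8.7, 0.9]
opening: 0.599
grasp_force: 4.3
```

apply_moves:
  moves:
    - {"jaw": 0.6, "offset": [0, -2, 0], "rot": [0, 0, 0]}
    - {"jaw": 0.6, "offset": [0, -1, 0], "rot": [0, 0, 0]}
    - {"jaw": 0.6, "offset": [0, 0, 0], "rot": [0, 0, 0]}
    - {"jaw": 0.6, "offset": [0, 0, 0], "rot": [0, 0, 0]}
    - {"jaw": 0.6, "offset": [0, 0, 0], "rot": [0, 0, 0]}

```text
time_s: 6.32
eef_pos: [0.5296, -0.2558, 0.0916]
eef_rot: [-0.001, 0.033, 0.999, 0.004]
wrist_force: [1.9, 17.8, 4.0]
opening: 0.599
grasp_force: 8.7
```

```bash
python3 - <<'E'
from h import *
im,d=ctrl.camera("side")
for t in("elephant_center","arrest_lever"):
    for o in ctrl.outline_of("side",t)[:1]:
        P=pts("side",d,o["region"]);print(t,o["score"],np.median(P,0))
cv2.imwrite("pics/s3.png",cv2.resize(im[70:200,200:350],None,fx=4,fy=4)[:,:,::-1])
print(ctrl.get_obs()["time_s"])
E
```

```text
elephant_center 0.7 [ 0.66404045 -0.09030333  0.18733348]
arrest_lever 0.59 [ 0.53274503 -0.20559327  0.04738001]
6.475
```

View pics/s3.png

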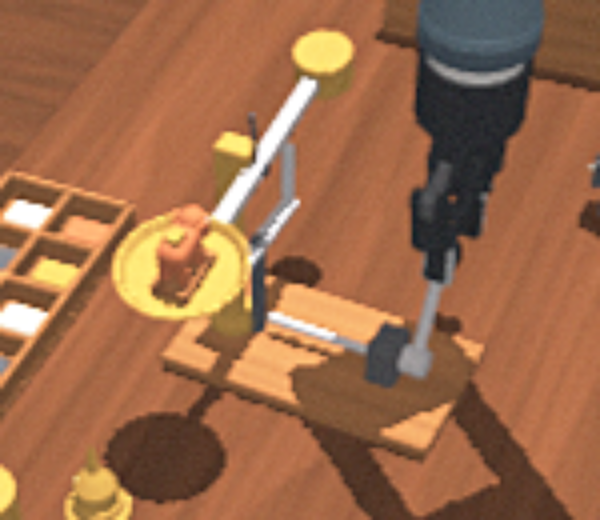

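apply_moves:
  moves:
    - {"jaw": 0.6, "offset": [-3, 6, 0], "rot": [0, 0, 0]}
    - {"jaw": 0.6, "offset": [-2, 6, 0], "rot": [0, 0, 0]}
    - {"jaw": 0.6, "offset": [0, 6, 0], "rot": [0, 0, 0]}
    - {"jaw": 0.6, "offset": [0, 4, 0], "rot": [0, 0, 0]}
    - {"jaw": 0.6, "offset": [0, 4, 0], "rot": [0, 0, 0]}

```text
time_s: 7.1
eef_pos: [0.5362, -0.2353, 0.0923]
eef_rot: [0.0, 0.033, 0.999, -0.0]
wrist_force: [-0.0, 0.5, 0.3]
opening: 0.601
grasp_force: 0.0
```

apply_moves:
  moves:
    - {"jaw": 0.6, "offset": [0, 0, 0], "rot": [0, 0, 0]}
    - {"jaw": 0.6, "offset": [0, 6, 0], "rot": [0, 0, 0]}
    - {"jaw": 0.6, "offset": [0, 6, 0], "rot": [0, 0, 0]}
    - {"jaw": 0.6, "offset": [0, 6, -2], "rot": [0, 0, 0]}
    - {"jaw": 0.6, "offset": [0, 6, -2], "rot": [0, 0, 0]}

```text
time_s: 7.72
eef_pos: [0.5381, -0.2112, 0.0967]
eef_rot: [0.0, 0.033, 0.999, -0.0]
wrist_force: [-0.3, -2.8, 2.0]
opening: 0.6
grasp_force: 1.3
```

apply_moves:
  moves:
    - {"jaw": 0.6, "offset": [0, 6, -2], "rot": [0, 0, 0]}
    - {"jaw": 0.6, "offset": [0, 6, -2], "rot": [0, 0, 0]}
    - {"jaw": 0.6, "offset": [0, 6, -2], "rot": [0, 0, 0]}
    - {"jaw": 0.6, "offset": [0, 6, 0], "rot": [0, 0, 0]}
    - {"jaw": 0.6, "offset": [0, 6, 0], "rot": [0, 0, 0]}

```text
time_s: 8.35
eef_pos: [0.5397, -0.181, 0.1022]
eef_rot: [-0.0, 0.033, 0.999, 0.0]
wrist_force: [-0.5, -1.7, 0.5]
opening: 0.601
grasp_force: 0.8
```

apply_moves:
  moves:
    - {"jaw": 0.6, "offset": [0, 6, 2], "rot": [0, 0, 0]}
    - {"jaw": 0.6, "offset": [0, 6, 2], "rot": [0, 0, 0]}
    - {"jaw": 0.6, "offset": [0, 6, 2], "rot": [0, 0, 0]}
    - {"jaw": 0.6, "offset": [0, 5, 2], "rot": [0, 0, 0]}
    - {"jaw": 0.6, "offset": [0, 5, 2], "rot": [0, 0, 0]}

```text
time_s: 8.98
eef_pos: [0.5416, -0.1531, 0.0921]
eef_rot: [-0.0, 0.033, 0.999, 0.0]
wrist_force: [-0.1, -2.0, 1.1]
opening: 0.602
grasp_force: 0.7
```

apply_moves:
  moves:
    - {"jaw": 0.6, "offset": [0, 3, 0], "rot": [0, 0, 0]}
    - {"jaw": 0.6, "offset": [0, 3, 0], "rot": [0, 0, 0]}
    - {"jaw": 0.6, "offset": [0, 2, 0], "rot": [0, 0, 0]}
    - {"jaw": 0.6, "offset": [0, 0, 0], "rot": [0, 0, 0]}
    - {"jaw": 0.6, "offset": [0, 0, 0], "rot": [0, 0, 0]}

```text
time_s: 9.6
eef_pos: [0.5418, -0.1481, 0.0921]
eef_rot: [-0.0, 0.033, 0.999, -0.002]
wrist_force: [-1.6, -11.2, -4.3]
opening: 0.603
grasp_force: 5.6
```

apply_moves:
  moves:
    - {"jaw": 0.6, "offset": [0, 2, 0], "rot": [0, 0, 0]}
    - {"jaw": 0.6, "offset": [0, 0, 0], "rot": [0, 0, 0]}
    - {"jaw": 0.6, "offset": [0, -6, 0], "rot": [0, 0, 0]}
    - {"jaw": 0.6, "offset": [0, -8, 0], "rot": [0, 0, 0]}
    - {"jaw": 0.6, "offset": [0, 0, 0], "rot": [0, 0, 0]}

```text
time_s: 10.22
eef_pos: [0.5414, -0.1577, 0.0923]
eef_rot: [0.0, 0.033, 0.999, 0.0]
wrist_force: [0.7, 0.1, 0.0]
opening: 0.599
grasp_force: 0.0
```

apply_moves:
  moves:
    - {"jaw": 0.6, "offset": [0, 0, -15], "rot": [0, 0, 0]}
    - {"jaw": 0.6, "offset": [0, 0, -30], "rot": [0, 0, 0]}
    - {"jaw": 0.6, "offset": [0, 0, -35], "rot": [0, 0, 0]}
    - {"jaw": 0.6, "offset": [30, 0, -35], "rot": [0, 0, 0]}
    - {"jaw": 0.6, "offset": [40, 0, -20], "rot": [0, 0, 0]}

```text
time_s: 10.85
eef_pos: [0.4721, -0.1529, 0.2305]
eef_rot: [0.002, 0.032, 0.999, -0.001]
wrist_force: [-0.1, 0.2, 0.0]
opening: 0.599
grasp_force: 0.0
```

apply_moves:
  moves:
    - {"jaw": 0.6, "offset": [40, 0, 0], "rot": [0, 0, 0]}
    - {"jaw": 0.6, "offset": [20, 0, 0], "rot": [0, 0, 0]}
    - {"jaw": 0.6, "offset": [0, 0, 0], "rot": [0, 0, 0]}
    - {"jaw": 0.6, "offset": [0, 0, 0], "rot": [0, 0, 0]}
    - {"jaw": 0.6, "offset": [0, 0, 0], "rot": [0, 0, 0]}

```text
time_s: 11.48
eef_pos: [0.4124, -0.149, 0.2275]
eef_rot: [0.0, 0.033, 0.999, -0.0]
wrist_force: [-0.1, -0.4, 0.5]
opening: 0.597
grasp_force: 0.0
```

```bash
python3 - <<'E'
from h import *
im,d=ctrl.camera("side")
for t in("elephant_center","arrest_lever"):
    for o in ctrl.outline_of("side",t)[:1]:
        P=pts("side",d,o["region"]);print(t,o["score"],np.median(P,0))
T=pts("side",d);v,u=np.nonzero(d>0)
k=(im[v,u].max(1)<60)&(abs(T[:,0]-.537)<.03)&(abs(T[:,1]+.19)<.08)&(T[:,2]>.08)&(T[:,2]<.15)
print(k.sum(),T[k].mean(0))
cv2.imwrite("pics/s4.png",cv2.resize(im[70:200,200:350],None,fx=4,fy=4)[:,:,::-1])
print(ctrl.get_obs()["time_s"])
E
```

```text
elephant_center 0.72 [ 0.66210362 -0.08949543  0.20467792]
arrest_lever 0.5 [ 0.53365858 -0.17648641  0.0783824 ]
47 [ 0.53582851 -0.15365832  0.11604229]
11.625
```

View pics/s4.png

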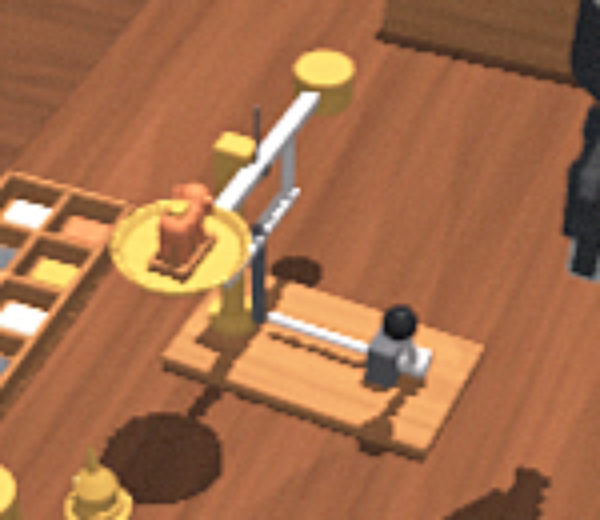

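The picture shows the knob (400,322) back at its starting position, the beam level and the elephant (185,230) standing in its pan.

```bash
python3 -c "
from bench import ctrl
print(ctrl.hand_in())"
```

```text
the job is handed in; nothing more can be done
None
```

I swung the loaded balance's lever fully over to its stop and the pan sank. I left it free for roughly 2–3 s, then swung it fully back; the final picture shows the beam level and the elephant standing in its pan. The job is handed in at about 11.6 s of the 48 s allowed.

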